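# Level the counter-top bread shelf

### The arm

A 6-joint arm with a two-finger parallel gripper is mounted at the origin on the work surface. World frame = base frame: x ahead of the robot, y to its left, z up, the work surface at z = 0. Lengths are in m, angles in rad, forces in N, time in s.
With the tool pointing down it reaches from about 0.35 to 0.95 m from the base axis. Payload 17.4 kg.
Tool frame: the origin (TCP) lies midway between the tips of the shut fingers; the grasp point (between the pads) lies 19 mm behind it; z points along the fingers, y is the direction in which the jaws open and shut (so a half turn about z gives the same grasp; the last joint's range is limited). The gripper opens to 93 mm and grips with 3 to 60 N. Pads are 15 mm wide; open, the fingers measure 128 mm over their backs; the gripper's body (75 mm by 188 mm) begins 65 mm behind the grasp point.
Start: joints at [-1.277, 0.116, 1.442, -0, 1.584, -0.038], TCP at [0.22, -0.638, 0.219] pointing down, gripper open.
Joint ranges: [-2.83, 2.83], [-0.83, 2.19], [0.07, 2.5], [-1.14, 4.28], [0.01, 3], [-2.97, 2.97]. Speed limits (rad/s): [1.89, 1.89, 2.22, 3.14, 3.14, 3.14].

### API

Orientations are given as [roll, pitch, yaw] about the fixed x, y, z axes, in that order (R = Rz(yaw) Ry(pitch) Rx(roll)).
In Python, from workcell import bot gives the robot as it stands.
- The arm moves only by the tool jog_arm, never from a script. Its argument "commands" is one flat list of numbers, 5 for each row, row after row: the gripper's target within -1 to 1 (shut at 1, half-way at 0, fully open at -1), then the shift along the world's x, y, z in m, then the turn about the world's z in degrees. In form: [jaw, dx, dy, dz, roll, jaw, dx, dy, dz, roll, ...]. A call has 1 to 10 rows; each row shifts and turns the pose as measured when the row begins; what a row does not reach is not made up. A row lasts 1/12 s, in which the tool goes at most 41.7 mm and 7.16 degrees, less where a joint would pass 70% of its speed; a pose out of reach is approached as far as the arm can. A call with a gripper value outside its range is refused whole. The fingers move at their own pace and stop on an object; the grip force is fixed at half the most. Time passes only in rows, so rows that do not move let the fingers close. It gives the time, the measured TCP pose, the force and the opening at its end, in the units of the state.
- bot.observe(): the state, without advancing time (a new reading comes with each control period).
- bot.camera(name): name is "scene" or "top" or "wrist"; returns the picture (384x512x3 uint8, red, green, blue); there is no depth.
- bot.camera_info(name): a dict with "intrinsics" (3x3 intrinsics, pixels), "rvec" (rotation vector, rad) and "tvec" (3), from world to camera coordinates, as OpenCV has them. Camera axes: x right, y down, z forward; pixel columns grow to the right and rows downward; lengths in m; the calibration is good to about 2 mm. A picture is of the moment at which its call begins: read the wrist's pose just before it. camera_info takes no time and is no camera call; for the wrist camera it gives the pose at the moment of the call.
- bot.finish_job(): hands the job in, once; it reports no verdict.
Trained networks look in the newest picture that a camera, given by its name, has taken for a name from the list of things; names that differ only in an ending like _2 or _b are one class to them, and where a whole thing is asked for, a point or a joint stands for the part that bears it (a point fixed in the world has none). Each returns a list of dicts, best first, with "p" (0 to 1); they miss things now and then, are a little off and sometimes report something else, mostly with a low value. They report only what shows in the picture. A call takes as long as a camera call. They do not tell look-alikes from the thing itself.
- bot.outline_of(camera, label): "mask" (384x512 bool, what is visible of it) and "pixel" ([column, row] in pixels, amid what is visible of it).
- bot.mark_of(camera, label): "pixel" ([column, row] in pixels: a listed point, or the origin of a listed thing).
The state is a dict: "time": time; "joint_pos": joint angles; "joint_velocities": joint speeds; "joint_efforts": joint torques, N m; "position": TCP position; "ee_rot": TCP orientation; "wrist_force": force on the tool from outside, world axes, zero at the start; "moment": the same for the moment, N m; "finger_gap": finger opening in m.
Only numpy, scipy, OpenCV 4.12 (cv2) and the standard library are available. Lean on these libraries where they do the work, as an engineer would, in place of code of your own. Each camera call takes 0.05 s, during which the arm holds its last target.

### The job

Lay the spirit level lengthwise on the little orange bread shelf and let go of it, then turn the shelf's black levelling foot until the bubble rests between the two lines and let go of the foot. Then press the level firmly down on the shelf with the fingers and finish still pressing, with the bubble between the lines; leave the loaf, the jar and the calculator alone.

Things in the scene. Friction and masses are not known exactly. Their poses are not given: they have to be found in the camera images.
- level_mid (a point): Spirit level: straight aluminium bar 200 mm long (its x axis), 30 mm wide (y), 36 mm high (z), black end caps, about 0.28 kg, starting flat on the counter, vial window up. This point is its centre, half-way up (18 mm above its underside). In the middle of its top is a 66 mm long yellow-green vial with a white 14 mm bubble and two black lines 21.6 mm apart (10.8 mm either side of the middle).
- bubble (a joint): Bubble of the spirit level: its position in m along the level's own x axis, 0 = centred between the lines, +-0.024 at the ends of its travel. It floats to the higher end, 0.8 mm for each mrad of the level's tilt, and needs about 1.5 s to come to rest. It lies between the lines within +-3 mm of 0.
- deck: The bread shelf's deck, orange edges and flat steel slats: 280 mm long (its y axis), 150 mm wide (x), hinged at the end away from the levelling foot. The origin lies on the hinge axis, 14 mm below the top and 150 mm from the deck's middle; the hinge is 64 mm above the counter. At the start the deck slopes down towards the foot by 8 to 22 mrad.
- deck_mid (a point): Centre of the deck's flat top (75 to 78 mm above the counter); y points lengthwise to the levelling foot, x across, z up out of the deck.
- foot_grip (a point): Levelling foot: black knob standing on an orange ear at the shelf's end, 175 mm from the deck's middle along its y. Its upright grip bar is 46 mm long (this point's x axis), 14 mm thick (y), 30 mm high; this point is the centre of the bar (15 mm below its top, about 45 mm above the deck's top). The bar stands on a disc of 48 mm diameter. Gripped across its thickness from above, it turns about the upright axis.
- foot (a joint): Turn of the levelling foot in rad, -0.5 to 2.6. It grows clockwise seen from above, which raises this end of the shelf: 15 mrad of deck slope (12 mm of bubble travel on a level laid lengthwise) per rad, and the knob itself rises 4.9 mm per rad. At the start the foot is 0.55 to 1.45 rad too low. It stays where it is left (friction about 0.25 N m, a little more the faster it turns).
- loaf: Round brown loaf, 116 mm across, 68 mm high, bystander; origin at the centre of its underside.
- jar: Amber jar with white lid, 70 mm across, 110 mm high, bystander; origin at the centre of its underside.
- calculator: Black desk calculator 60 x 100 x 16 mm, bystander; origin at the centre of its underside.
Things that resemble listed ones, but are neither listed nor needed, are in the scene too. There is more than one size of the part that bears level_mid; the job needs the smallest.

How it is judged:
On the way, in this order (a step that is already met when the one before it is completed fails the run):
1. the spirit level lies lengthwise on the deck, let go (angle between the x axis of level_mid and the y axis of deck_mid, either way round below 0.2 rad and angle between the z axis of level_mid and the z axis of deck_mid, either way round below 0.03 rad and contact force between level and deck above 1 N and contact force between the fingers and level below 0.1 N), for 0.2 s.
2. the foot is turned so that the deck is level and the bubble rests between the lines, the level untouched and the foot let go (all of step 1 and value of joint bubble between -0.003 and 0.003 m and angle between deck_mid's own z axis and vertical below 0.0045 rad and contact force between the fingers and deck below 0.1 N), for 0.2 s.
At the end, for the whole second after the job is handed in: The fingers press the spirit level (over 2 N) so that it bears on the deck with over 6 N, its weight included; it lies flat and lengthwise (within 0.2 rad), the deck is level within 4.5 mrad and the bubble is within 3 mm of centre, all through the final second (angle between the x axis of level_mid and the y axis of deck_mid, either way round below 0.2 rad and angle between the z axis of level_mid and the z axis of deck_mid, either way round below 0.03 rad and value of joint bubble between -0.003 and 0.003 m and angle between deck_mid's own z axis and vertical below 0.0045 rad and contact force between level and deck above 6 N and contact force between the fingers and level above 2 N); the arm keeps its last pose, push and grip.
It fails at once if the loaf is shifted by more than 30 mm or tipped (distance of loaf from where it was at the start of the episode above 0.03 m or angle between loaf's own z axis and vertical above 0.3 rad).
It fails at once if the jar is shifted by more than 30 mm or tipped (distance of jar from where it was at the start of the episode above 0.03 m or angle between jar's own z axis and vertical above 0.3 rad).
It fails at once if the calculator is shifted by more than 30 mm or tipped (distance of calculator from where it was at the start of the episode above 0.03 m or angle between calculator's own z axis and vertical above 0.3 rad).
It also fails if it takes over 54 s, if anything falls off the work surface, if the arm or the gripper's body presses on something with over 40 N, if the wrist force passes 120 N, or if a joint passes its speed limit or range.

## Working session

There is one attempt and no reset: what is moved stays moved. The work goes in short steps, Python scripts to look and compute and a tool call to move; the robot and the scene stay as the last step left them, time stands still between calls to the robot, and variables do not carry over. Pictures are saved under pics/ and viewed, and the job is handed in when it is done.

Besides the shell and the picture viewer there is one more tool, called after "Emit:" as name(argument=value, ...) on one line, values as JSON. jog_arm: Moves the arm, as the interface text tells. Its arguments: {"type":"object","properties":{"commands":{"type":"array"}},"required":["commands"]}

```bash
ls; mkdir -p pics
cat > h.py <<'E'
import numpy as np,cv2
from workcell import bot
def cam(n):
    i=bot.camera_info(n);K=np.array(i["intrinsics"],float);R=cv2.Rodrigues(np.array(i["rvec"],float))[0];t=np.array(i["tvec"],float).ravel();return K,R,t
def ray(n,px,z,c=None):
    K,R,t=c or cam(n);d=R.T@np.linalg.solve(K,[px[0],px[1],1.]);o=-R.T@t
    return o+d*(z-o[2])/d[2]
def proj(n,P,c=None):
    K,R,t=c or cam(n);p=K@(R@np.array(P)+t);return p[:2]/p[2]
def save(im,f):cv2.imwrite("pics/"+f,cv2.cvtColor(im,cv2.COLOR_RGB2BGR))
E
python3 - <<'E'
from h import *
print(bot.observe())
for n in("scene","top","wrist"):
    im=bot.camera(n);save(im,n+"0.png")
    print(n,-cam(n)[1].T@cam(n)[2])
    if n!="wrist":
        for l in("level_mid","deck_mid","foot_grip","loaf","jar","calculator"):
            print(l,[(np.round(d["pixel"]),round(d["p"],2)) for d in bot.mark_of(n,l)])
E
```

```text
pics
{'time': 0.0, 'joint_pos': array([-1.27682572e+00,  1.16465947e-01,  1.44226799e+00, -1.43659684e-05,
        1.58399116e+00, -3.78369420e-02]), 'joint_velocities': array([-0.0005695 , -0.00128266, -0.00114285, -0.00121035,  0.00040307,
       -0.00069328]), 'joint_efforts': array([ 3.59073638e-03, -7.21261597e+01, -6.22602940e+01,  7.79428286e-02,
        2.36497598e-02, -8.05319382e-05]), 'position': array([ 0.21978726, -0.63799788,  0.217917  ]), 'ee_rot': array([-3.14046048e+00, -2.84833437e-05,  3.31807347e-01]), 'wrist_force': array([-0.14340455,  0.33759358, -0.33346483]), 'moment': array([-0.07389431, -0.01519041, -0.00067152]), 'finger_gap': 0.09312697287988897}
scene [ 1.08172611 -0.43552374  0.86017982]
level_mid [(array([206., 222.]), 0.83), (array([106., 236.]), 0.74), (array([178., 167.]), 0.73)]
deck_mid [(array([344., 179.]), 0.74)]
foot_grip [(array([382., 147.]), 0.52)]
loaf [(array([360., 263.]), 0.7)]
jar [(array([277., 300.]), 0.76)]
calculator [(array([344., 180.]), 0.62), (array([282., 171.]), 0.56)]
top [ 0.39494407 -0.14242228  1.61448099]
level_mid [(array([293., 200.]), 0.74), (array([289., 276.]), 0.69), (array([372., 223.]), 0.63)]
deck_mid [(array([175., 174.]), 0.84)]
foot_grip [(array([125., 182.]), 0.58)]
loaf [(array([200., 116.]), 0.57)]
jar [(array([276., 116.]), 0.83)]
calculator [(array([211., 229.]), 0.68)]
wrist [ 0.28876181 -0.61358934  0.38325763]
```

View pics/scene0.png

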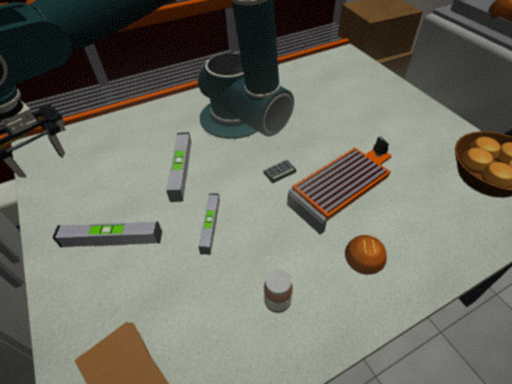

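View pics/top0.png

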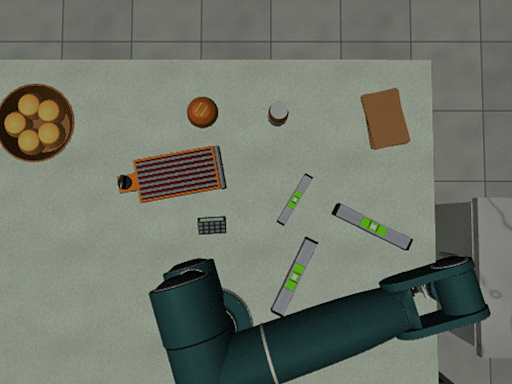

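Run:
```python
from h import *
n="top";K,R,t=cam(n);print(K,R)
for l in("level_mid","deck_mid","foot_grip","calculator"):
    for d in bot.outline_of(n,l):
        m=d["mask"].astype(np.uint8)
        c=max(cv2.findContours(m,0,2)[0],key=cv2.contourArea)
        r=cv2.minAreaRect(c);b=cv2.boxPoints(r)
        z={"level_mid":.036,"deck_mid":.078,"foot_grip":.125,"calculator":.016}[l]
        P=np.array([ray(n,q,z) for q in b]);C=P.mean(0)
        e=[P[1]-P[0],P[2]-P[1]];e.sort(key=np.linalg.norm)
        print(l,round(d["p"],2),np.round(d["pixel"]),C.round(4),[round(np.linalg.norm(x),4) for x in e],"long dir deg",np.degrees(np.arctan2(e[1][1],e[1][0])).round(1))
im=cv2.imread("pics/top0.png")
cv2.imwrite("pics/topz.png",cv2.resize(im[80:300,80:400],None,fx=2.4,fy=2.4,interpolation=2))
```

```text
[[446.37057864   0.         249.87710007]
 [  0.         446.37057864 189.11378553]
 [  0.           0.           1.        ]] [[ 0.00203853 -0.99997688 -0.00648714]
 [-0.99823506 -0.00164987 -0.05936371]
 [ 0.05935163  0.00659671 -0.99821534]]
level_mid 0.89 [292. 274.] [ 0.1833 -0.2838  0.036 ] [np.float64(0.0499), np.float64(0.2903)] long dir deg -25.7
level_mid 0.82 [372. 226.] [ 0.3544 -0.558   0.036 ] [np.float64(0.0539), np.float64(0.2982)] long dir deg -116.6
level_mid 0.8 [292. 202.] [ 0.4511 -0.2859  0.036 ] [np.float64(0.0326), np.float64(0.1963)] long dir deg -30.7
deck_mid 0.63 [170. 175.] [0.5325 0.1548 0.078 ] [np.float64(0.155), np.float64(0.3519)] long dir deg -79.5
foot_grip 0.45 [123. 182.] [0.505  0.2894 0.125 ] [np.float64(0.0437), np.float64(0.0471)] long dir deg -89.9
calculator 0.76 [209. 230.] [0.3589 0.0057 0.016 ] [np.float64(0.0583), np.float64(0.0992)] long dir deg -85.1
```

View pics/topz.png

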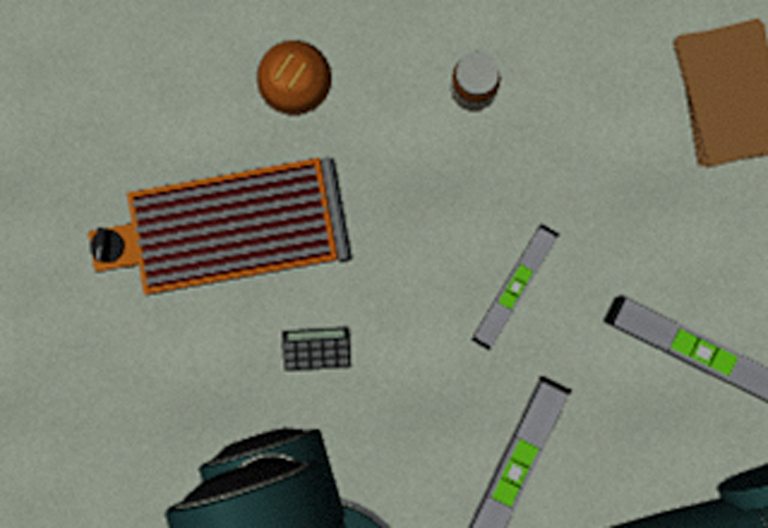

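Three levels show in the top picture: (292,202), (292,274) and (372,226). The first measures 196 mm × 33 mm; the others are about 290–300 mm × 50 mm. The enlarged crop confirms that (292,202) is the smallest, so it fits the 200 × 30 mm description. The shelf is at (175,174), with its black knob at (125,182).

Run:
```python
from h import *
q=np.array([(130,193),(320,158),(335,258),(148,293)])/2.4+80
P=np.array([ray("top",a,.077) for a in q]);print(P.round(3),P.mean(0))
d=P[0]-P[1]+P[3]-P[2];print("deck y deg",np.degrees(np.arctan2(d[1],d[0])),np.linalg.norm(d)/2)
print("mark",ray("top",(175,174),.077))
print("level mark top",ray("top",(293,200),.018),ray("scene",(206,222),.018),"deck scene",ray("scene",(344,179),.077),"foot",ray("top",(125,182),.12),ray("scene",(382,147),.12))
print("jar",ray("top",(276,116),0),"loaf",ray("top",(200,116),0))
a=cv2.imread("pics/top0.png")[160:205,100:150];b=cv2.imread("pics/scene0.png")[125:175,355:405]
cv2.imwrite("pics/footz.png",np.hstack([cv2.resize(a,(390,350),interpolation=2),cv2.resize(b,(350,350),interpolation=2)]))
```

```text
[[ 0.585  0.269  0.077]
 [ 0.637 -0.005  0.077]
 [ 0.492 -0.028  0.077]
 [ 0.441  0.241  0.077]] [0.53870757 0.1194263  0.077     ]
deck y deg 100.64801138588136 0.2763163624171216
mark [0.53833661 0.12702267 0.077     ]
level mark top [ 0.45112923 -0.28614237  0.018     ] [ 0.44921193 -0.30021677  0.018     ] deck scene [0.54764092 0.12497147 0.077     ] foot [0.5070768 0.2875179 0.12     ] [0.5231958  0.28424783 0.12      ]
jar [ 0.75898911 -0.22675616  0.        ] loaf [0.75882888 0.05143239 0.        ]
```

View pics/footz.png

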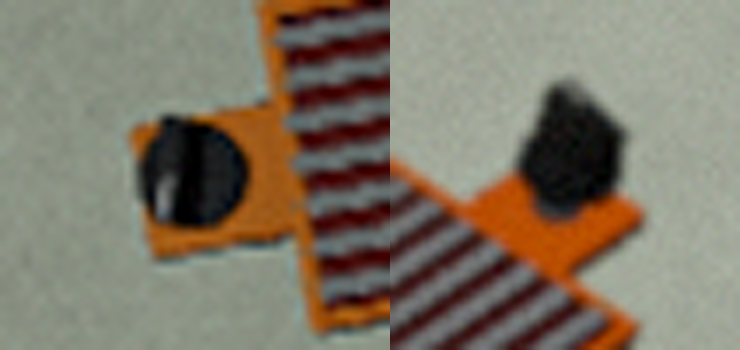

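Emit:
jog_arm(commands=[-1, 0.013, 0.019, 0, 7, -1, 0.013, 0.019, 0, 7, -1, 0.013, 0.019, 0, 7, -1, 0.013, 0.019, 0, 7, -1, 0.013, 0.019, 0, 7, -1, 0.013, 0.019, 0, 7, -1, 0.013, 0.019, 0, 7, -1, 0.013, 0.019, 0, 7, -1, 0.013, 0.019, 0, 7, -1, 0.013, 0.019, 0, 7])

```text
time: 1.78
position: [0.3515, -0.4422, 0.2176]
ee_rot: [-3.141, 0.001, 1.578]
wrist_force: [0.2, 0.8, 0.5]
finger_gap: 0.093
```

Emit:
jog_arm(commands=[-1, 0.011, 0.0174, -0.004, 6.6, -1, 0.011, 0.0174, -0.004, 6.6, -1, 0.011, 0.0174, -0.004, 6.6, -1, 0.011, 0.0174, -0.004, 6.6, -1, 0.011, 0.0174, -0.004, 6.6, -1, 0.011, 0.0174, -0.004, 6.6, -1, 0.011, 0.0174, -0.004, 6.6, -1, 0.011, 0.0174, -0.004, 6.6, -1, 0.011, 0.0174, -0.004, 6.6, -1, 0, 0, 0, 0])

```text
time: 2.62
position: [0.4561, -0.2745, 0.1819]
ee_rot: [3.14, 0.005, 2.678]
wrist_force: [-0.6, -0.4, -0.4]
finger_gap: 0.0933
```

Run:
```python
from h import *
o=bot.observe();print(o["time"],o["position"],o["ee_rot"])
im=bot.camera("wrist");save(im,"w1.png");c=cam("wrist")
for d in bot.outline_of("wrist","level_mid"):
    m=d["mask"].astype(np.uint8)
    k=max(cv2.findContours(m,0,2)[0],key=cv2.contourArea)
    P=np.array([ray("wrist",q[0],.036,c)[:2] for q in k],np.float32)
    r=cv2.minAreaRect(P);b=cv2.boxPoints(r);e=[b[1]-b[0],b[2]-b[1]];e.sort(key=np.linalg.norm)
    print(d["p"],d["pixel"],r[0],r[1],np.degrees(np.arctan2(e[1][1],e[1][0])))
for d in bot.mark_of("wrist","level_mid"): print(d, ray("wrist",d["pixel"],.018,c))
```

```text
2.6167 [ 0.45608413 -0.27454219  0.18194696] [3.13985711 0.00485977 2.67846931]
0.67 [243.8, 174.2] (0.4557042717933655, -0.2903582751750946) (0.029971709474921227, 0.19939778745174408) -31.27841
0.67 [118.6, 43.7] (0.2832973599433899, -0.3309299945831299) (0.06028950586915016, 0.07925325632095337) -25.816526
0.65 [62.1, 212.6] (0.3950463831424713, -0.485246866941452) (0.1498316526412964, 0.06002427637577057) 63.04995
{'pixel': [243.8, 179.0], 'p': 0.85} [ 0.45555936 -0.2897948   0.018     ]
```

View pics/w1.png

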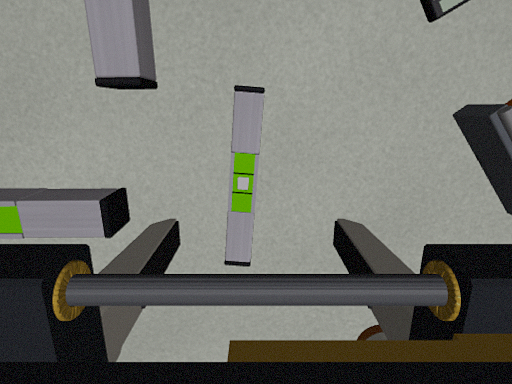

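The wrist view shows the small level at pixel (244,179), with the bubble window up. It measures 200 × 30 mm, which confirms it. Next I descend and grip it.

Emit:
jog_arm(commands=[-1, 0, -0.008, -0.02, -2.4, -1, 0, -0.0075, -0.035, -2.4, -1, 0, 0, -0.035, 0, -1, 0, 0, -0.035, 0, -1, 0, 0, -0.02, 0, -1, 0, 0, 0, 0])

```text
time: 3.27
position: [0.4526, -0.2994, 0.037]
ee_rot: [-3.14, 0.014, 2.558]
wrist_force: [-0.5, 0.2, 1.1]
finger_gap: 0.0929
```

Emit:
jog_arm(commands=[-1, 0.003, 0.0095, -0.012, 2, -1, 0, 0, 0, 0, -1, 0, 0, 0, 0])

```text
time: 3.52
position: [0.4555, -0.2912, 0.0262]
ee_rot: [-3.14, 0.015, 2.591]
wrist_force: [0.4, 0.2, 0.8]
finger_gap: 0.0928
```

Emit:
jog_arm(commands=[-1, 0, 0.001, -0.016, 0, 1, 0, 0, 0, 0, 1, 0, 0, 0, 0, 1, 0, 0, 0, 0, 1, 0, 0, 0, 0, 1, 0, 0, 0, 0, 1, 0, 0, 0, 0])

```text
time: 4.1
position: [0.4592, -0.2925, 0.019]
ee_rot: [-3.139, 0.026, 2.591]
wrist_force: [0.8, 0.0, -0.2]
finger_gap: 0.0576
```

Emit:
jog_arm(commands=[-0.5, -0.003, 0.001, -0.012, 0, -0.5, 0, 0, 0, 0])

```text
time: 4.27
position: [0.4563, -0.2917, 0.0069]
ee_rot: [-3.139, 0.028, 2.591]
wrist_force: [-1.1, 0.2, -0.7]
finger_gap: 0.0665
```

Emit:
jog_arm(commands=[1, 0, 0, 0, 0, 1, 0, 0, 0, 0, 1, 0, 0, 0, 0, 1, 0, 0, 0, 0, 1, 0, 0, 0, 0, 1, 0, 0, 0, 0])

```text
time: 4.77
position: [0.4557, -0.2915, 0.0059]
ee_rot: [-3.139, 0.026, 2.591]
wrist_force: [-0.5, 0.7, -0.1]
finger_gap: 0.0341
```

Run:
```python
from h import *
o=bot.observe();print(o)
```

```text
{'time': 4.7667, 'joint_pos': array([-6.15903830e-01, -4.92934048e-02,  1.96899314e+00, -4.53078033e-04,
        1.19570789e+00, -1.63560288e+00]), 'joint_velocities': array([-5.74453846e-05,  2.50220992e-04, -1.85159401e-03,  1.73576858e-03,
        4.12792248e-04, -5.16411807e-04]), 'joint_efforts': array([-9.39188409e-03, -5.14702106e+01, -5.56352341e+01, -2.12906732e-02,
       -4.61437425e-02, -5.90866493e-04]), 'position': array([ 0.45572989, -0.29145551,  0.00593239]), 'ee_rot': array([-3.13947147,  0.02610243,  2.59068353]), 'wrist_force': array([-0.53484268,  0.68788623, -0.10253666]), 'moment': array([ 0.1046501 , -0.16431821,  0.0737645 ]), 'finger_gap': 0.03411875819737425}
```

Emit:
jog_arm(commands=[1, 0, 0, 0, 0, 1, 0, 0, 0, 0, 1, 0, 0, 0, 0, 1, 0, 0, 0.02, 0, 1, 0, 0, 0.04, 0, 1, 0, 0, 0.04, 0, 1, 0, 0, 0.02, 0, 1, 0, 0, 0, 0])

```text
time: 5.43
position: [0.4528, -0.2894, 0.1271]
ee_rot: [-3.14, 0.018, 2.591]
wrist_force: [0.6, -0.8, -2.3]
finger_gap: 0.03
```

Emit:
jog_arm(commands=[1, 0.0075, 0.02, 0.003, -3, 1, 0.0075, 0.032, 0.003, -4, 1, 0.0075, 0.034, 0.003, -4.5, 1, 0.0075, 0.034, 0.002, -4.5, 1, 0.0075, 0.034, 0, -4.5, 1, 0.0075, 0.034, 0, -4.5, 1, 0.0075, 0.034, 0, -4.5, 1, 0.0075, 0.034, 0, -4.5, 1, 0.0075, 0.034, 0, -4.5, 1, 0.0075, 0.03, 0, -4.5])

```text
time: 6.27
position: [0.5241, 0.0402, 0.1258]
ee_rot: [-3.132, 0.015, 1.799]
wrist_force: [0.8, -0.9, -2.7]
finger_gap: 0.0297
```

Remaining: dx +0.018, dy +0.056, and yaw from 103.1° to 100.6°.

Emit:
jog_arm(commands=[1, 0.008, 0.025, 0.002, -1, 1, 0.008, 0.015, 0.002, -1, 1, 0.001, 0.003, 0, 0, 1, 0, 0, 0, 0, 1, 0, 0, 0, 0])

```text
time: 6.68
position: [0.5394, 0.0911, 0.1212]
ee_rot: [-3.124, 0.013, 1.764]
wrist_force: [0.6, 0.2, -2.7]
finger_gap: 0.0298
```

Run:
```python
from h import *
o=bot.observe();print(o["time"],o["position"],o["ee_rot"],o["joint_pos"])
im=bot.camera("wrist");save(im,"w2.png");im=bot.camera("scene");save(im[100:260,220:420],"s2.png")
a=cv2.imread("pics/s2.png");cv2.imwrite("pics/s2.png",cv2.resize(a,None,fx=3.5,fy=3.5,interpolation=2))
```

```text
6.6833 [0.53939919 0.09106999 0.12117716] [-3.12351071  0.01301057  1.76391629] [ 0.1284544  -0.10884653  1.82621447 -0.01426897  1.44144289 -0.06258549]
```

View pics/w2.png

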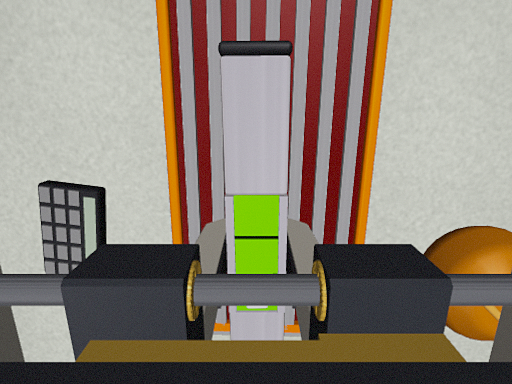

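View pics/s2.png

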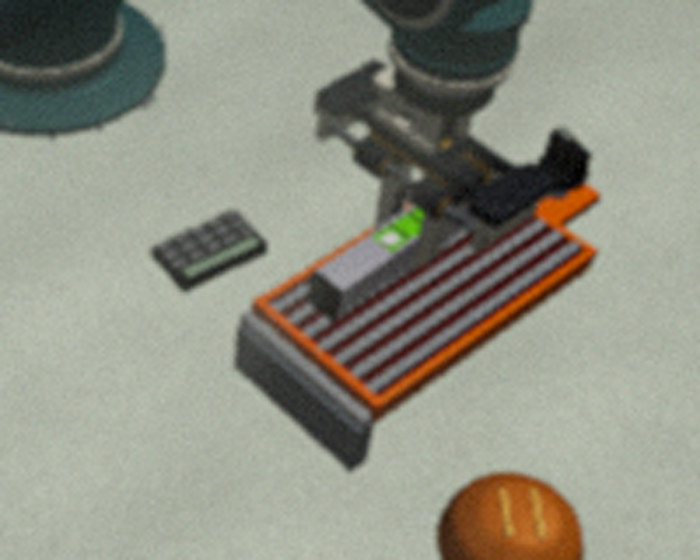

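Emit:
jog_arm(commands=[1, 0.002, 0.005, -0.015, -0.5, 1, 0, 0, -0.012, 0, 1, 0, 0, -0.003, 0])

```text
time: 7.03
position: [0.5415, 0.0928, 0.0913]
ee_rot: [-3.126, 0.014, 1.752]
wrist_force: [0.3, 0.2, -3.1]
finger_gap: 0.0301
```

Emit:
jog_arm(commands=[1, 0, 0, -0.004, 0, 1, 0, 0, -0.002, 0, 1, 0, 0, 0, 0])

```text
time: 7.28
position: [0.5411, 0.0913, 0.0844]
ee_rot: [-3.126, 0.014, 1.751]
wrist_force: [1.0, 1.8, 0.3]
finger_gap: 0.0298
```

Emit:
jog_arm(commands=[1, 0, 0.001, -0.0015, 0, -0.6, 0, 0, 0, 0, -0.6, 0, 0, 0, 0, -0.6, 0, 0, 0, 0, -0.6, 0, 0, 0, 0])

```text
time: 7.7
position: [0.5421, 0.0919, 0.0852]
ee_rot: [-3.129, 0.014, 1.751]
wrist_force: [0.9, -0.3, -0.6]
finger_gap: 0.0518
```

Emit:
jog_arm(commands=[-0.8, 0, 0, 0.02, 0, -0.8, 0, 0, 0.04, 0, -0.8, 0, 0, 0.04, 0, -0.8, 0, 0.01, 0.025, 0, -0.8, -0.01, 0.03, 0, 0, -0.8, -0.005, 0.02, 0, 0, -0.8, 0, 0, 0, 0, -0.8, 0, 0, 0, 0])

```text
time: 8.37
position: [0.525, 0.1537, 0.2176]
ee_rot: [-3.13, 0.013, 1.75]
wrist_force: [0.4, -0.6, 0.2]
finger_gap: 0.0837
```

Run:
```python
from h import *
o=bot.observe();print(o["time"],o["position"],o["ee_rot"],o["joint_pos"])
c=cam("wrist");im=bot.camera("wrist");save(im,"w3.png");np.savez("w3.npz",K=c[0],R=c[1],t=c[2])
for d in bot.mark_of("wrist","foot_grip"): print(d,ray("wrist",d["pixel"],.117,c))
for d in bot.outline_of("wrist","foot_grip"):
    print(d["p"],d["pixel"],d["mask"].sum())
im=bot.camera("top");save(im[100:260,90:270],"t3.png")
a=cv2.imread("pics/t3.png");cv2.imwrite("pics/t3.png",cv2.resize(a,None,fx=3.5,fy=3.5,interpolation=2))
```

```text
8.3667 [0.5250488  0.15369634 0.21762652] [-3.12972343  0.01303316  1.74961313] [ 0.24490367 -0.15504795  1.71046173 -0.01222474  1.59888172  0.06589853]
{'pixel': [271.2, 10.4], 'p': 0.84} [0.50988407 0.2997882  0.117     ]
0.28 [120.4, 232.6] 1942
```

View pics/w3.png

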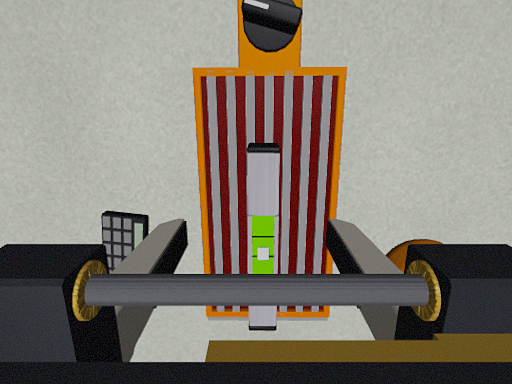

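View pics/t3.png

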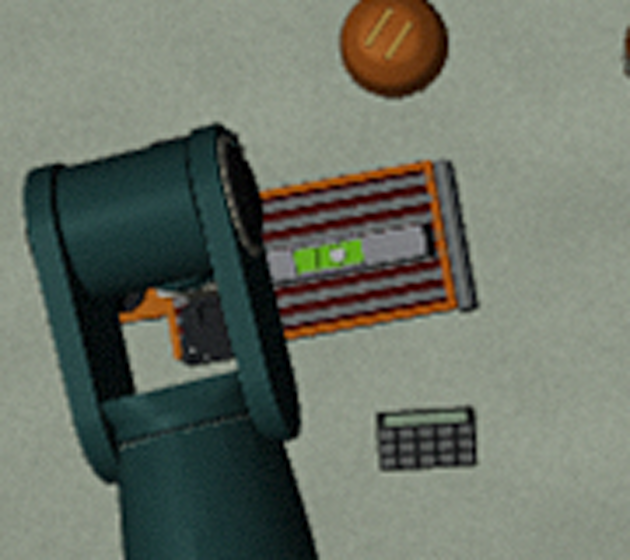

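The level lies lengthwise on the shelf and is let go: wrist pixels (263,145) to (263,328). The foot is at the picture's top edge (271,15). I'll turn towards the bar and look again from above it.

Emit:
jog_arm(commands=[-0.8, 0, 0.01, 0.005, 7, -0.8, 0.004, 0.01, 0.005, 7, -0.8, 0.004, 0.01, 0.005, 7, -0.8, 0.004, 0.015, 0.005, 7, -0.8, 0, 0.015, 0, 7, -0.8, 0, 0.015, 0, 7, -0.8, 0, 0.015, 0, 7, -0.8, 0, 0.015, 0, 7, -0.8, 0, 0.01, 0, 7, -0.8, 0, 0.01, 0, 7])

```text
time: 9.4
position: [0.54, 0.2733, 0.233]
ee_rot: [-3.122, 0.012, 2.994]
wrist_force: [0.1, -0.6, 1.0]
finger_gap: 0.0836
```

Emit:
jog_arm(commands=[-0.8, 0, 0, 0, 5, -0.8, 0, 0, 0, 0])

```text
time: 9.57
position: [0.5403, 0.2737, 0.2317]
ee_rot: [-3.121, 0.01, 3.092]
wrist_force: [0.6, -0.2, -0.1]
finger_gap: 0.0838
```

Run:
```python
from h import *
o=bot.observe();print(o["time"],o["position"],o["ee_rot"],o["joint_pos"])
c=cam("wrist");im=bot.camera("wrist");save(im,"w4.png");np.savez("w4.npz",K=c[0],R=c[1],t=c[2])
for d in bot.mark_of("wrist","foot_grip"): print(d,ray("wrist",d["pixel"],.117,c))
```

```text
9.5667 [0.54030724 0.273661   0.23168668] [-3.12072567  0.00980905  3.09236361] [ 0.43821585 -0.03639016  1.57762858 -0.02304137  1.60145457 -1.08394274]
{'pixel': [281.0, 147.4], 'p': 0.94} [0.50615368 0.29747437 0.117     ]
```

View pics/w4.png

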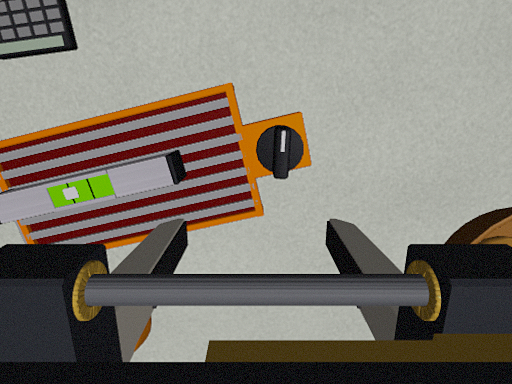

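Run:
```python
from h import *
a=cv2.imread("pics/w4.png");cv2.imwrite("pics/w4z.png",cv2.resize(a[110:195,235:325],None,fx=6.5,fy=6.5,interpolation=cv2.INTER_CUBIC))
cv2.imwrite("pics/w4b.png",cv2.resize(a[150:225,0:150],None,fx=5,fy=5,interpolation=cv2.INTER_CUBIC))
```

```text
(no output)
```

View pics/w4z.png

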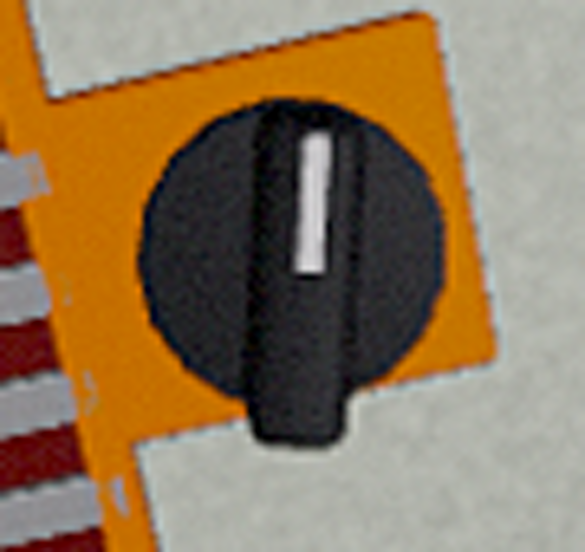

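View pics/w4b.png

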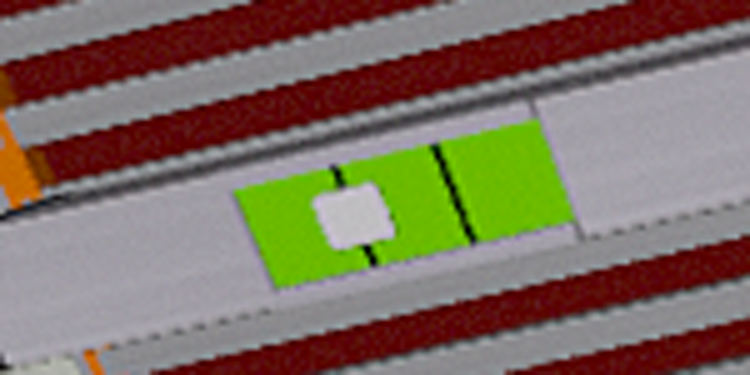

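Run:
```python
from h import *
f=np.load("w4.npz");c=(f["K"],f["R"],f["t"])
for z in(.128,.132):
    P=[ray("",np.array(q)/6.5+[235,110],z,c) for q in((312,115),(298,440))]
    d=P[0]-P[1];print(P,np.linalg.norm(d),np.degrees(np.arctan2(d[1],d[0])),(P[0]+P[1])/2)
```

```text
[array([0.48724156, 0.29907369, 0.128     ]), array([0.53259291, 0.29596158, 0.128     ])] 0.04545800164081018 176.07439864879584 [0.50991723 0.29751763 0.128     ]
[array([0.48692486, 0.29881297, 0.132     ]), array([0.53159811, 0.2957474 , 0.132     ])] 0.04477830887396206 176.07439864879575 [0.50926148 0.29728018 0.132     ]
```

Emit:
jog_arm(commands=[-0.6, -0.016, 0.012, -0.02, -0.6, -0.4, -0.016, 0.012, -0.025, -0.6, -0.4, 0, 0, -0.025, 0, -0.4, 0, 0, -0.015, 0, -0.4, 0, 0, 0, 0, -0.4, 0, 0, 0, 0])

```text
time: 10.17
position: [0.5082, 0.2947, 0.1446]
ee_rot: [-3.121, 0.012, 3.036]
wrist_force: [0.1, 0.4, -0.3]
finger_gap: 0.0648
```

Emit:
jog_arm(commands=[-0.4, 0, 0.0025, -0.015, 2, -0.4, 0, 0, -0.015, 0, -0.4, 0, 0, 0, 0, -0.4, 0, 0, 0, 0])

```text
time: 10.5
position: [0.5103, 0.2964, 0.1174]
ee_rot: [-3.123, 0.015, 3.063]
wrist_force: [0.7, 0.4, 0.7]
finger_gap: 0.0652
```

Emit:
jog_arm(commands=[-0.4, -0.001, 0.001, -0.007, 0, 1, 0, 0, 0, 0, 1, 0, 0, 0, 0, 1, 0, 0, 0, 0, 1, 0, 0, 0, 0, 1, 0, 0, 0, 0, 1, 0, 0, 0, 0, 1, 0, 0, 0, 0, 1, 0, 0, 0, 0, 1, 0, 0, 0, 0])

```text
time: 11.33
position: [0.5109, 0.296, 0.1135]
ee_rot: [-3.122, 0.019, 3.059]
wrist_force: [0.5, -8.7, 1.8]
finger_gap: 0.0137
```

Emit:
jog_arm(commands=[1, 0, 0.001, 0.0003, -5, 1, 0, 0, 0.0004, -5, 1, 0, 0, 0.0004, -5, 1, 0, 0, 0.0004, -5, 1, 0, 0, 0.0004, -5, 1, 0, 0, 0.0004, -5, 1, 0, 0, 0, 0])

```text
time: 11.92
position: [0.5114, 0.2952, 0.116]
ee_rot: [-3.119, 0.021, 2.514]
wrist_force: [-2.5, -2.0, 2.2]
finger_gap: 0.0138
```

Emit:
jog_arm(commands=[1, 0, 0, 0.0004, -4.5, 1, 0, 0, 0.0004, -4.5, 1, 0, 0, 0.0004, -4.5, 1, 0, 0, 0.0004, -4.5, 1, 0, 0, 0, 0, 1, 0, 0, 0, 0])

```text
time: 12.42
position: [0.5113, 0.2948, 0.1176]
ee_rot: [-3.118, 0.022, 2.207]
wrist_force: [-2.0, -1.4, -0.0]
finger_gap: 0.0138
```

Run:
```python
from h import *
o=bot.observe();print(o["time"],o["position"],o["ee_rot"])
for n in("wrist","top","scene"): save(bot.camera(n),n[0]+"5.png")
```

```text
12.4167 [0.51128166 0.29478592 0.11758811] [-3.11817279  0.02162439  2.20723047]
```

View pics/w5.png

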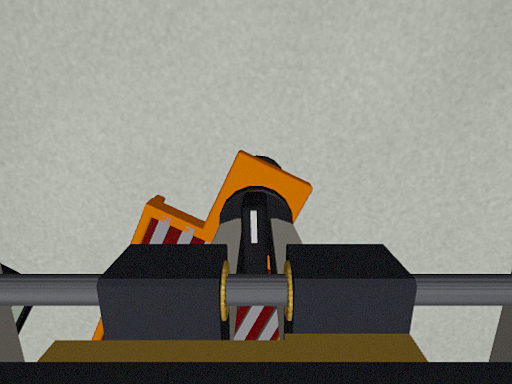

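View pics/t5.png

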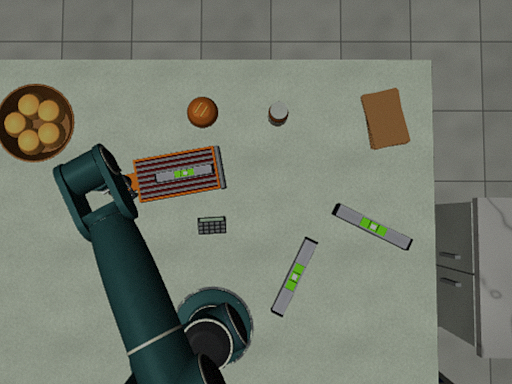

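View pics/s5.png

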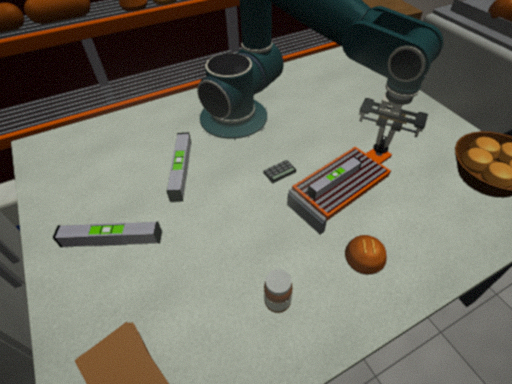

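Emit:
jog_arm(commands=[1, 0, 0, 0.0003, -3.5, 1, 0, 0, 0, 0, 1, 0, 0, 0, 0, 1, 0, 0, 0, 0, 1, 0, 0, 0, 0, 1, 0, 0, 0, 0, 1, 0, 0, 0, 0, 1, 0, 0, 0, 0, 1, 0, 0, 0, 0, 1, 0, 0, 0, 0])

```text
time: 13.4
position: [0.5112, 0.2947, 0.1178]
ee_rot: [-3.118, 0.022, 2.157]
wrist_force: [-1.8, -1.8, 0.5]
finger_gap: 0.0138
```

Emit:
jog_arm(commands=[-0.4, 0, 0, 0, 0, -0.4, 0, 0, 0, 0, -0.4, 0, 0, 0, 0, -0.4, 0, 0, 0, 0, -0.4, 0, 0, 0, 0, -0.4, 0, 0, 0.01, 0, -0.4, 0, 0, 0.025, 0, -0.4, 0, 0, 0.035, 0, -0.4, 0, 0, 0.03, 0, -0.4, 0, 0, 0, 0])

```text
time: 14.23
position: [0.5094, 0.2941, 0.2221]
ee_rot: [-3.114, 0.021, 2.157]
wrist_force: [-0.2, 0.9, 0.9]
finger_gap: 0.0647
```

Emit:
jog_arm(commands=[0, 0.005, -0.03, 0, -4, 0, 0.005, -0.034, 0, -4, 0, 0.005, -0.034, 0, -4, 0.5, 0.005, -0.034, 0, -4, 0.5, 0.005, -0.034, 0, -4, 1, 0.004, -0.025, 0, -2, 1, 0, 0, 0, 0, 1, 0, 0, 0, 0])

```text
time: 14.9
position: [0.5386, 0.0962, 0.2296]
ee_rot: [-3.123, 0.021, 1.757]
wrist_force: [0.8, -0.2, 0.9]
finger_gap: 0.018
```

```bash
cat > bub.py <<'E'
from h import *
import sys
def bub(im,c,roi=None):
    h=cv2.cvtColor(im,cv2.COLOR_RGB2HSV);g=cv2.inRange(h,(35,120,60),(75,255,255))
    n,l,s,ct=cv2.connectedComponentsWithStats(cv2.morphologyEx(g,3,np.ones((9,9))))
    for k in range(1,n):
        if s[k,4]<300: continue
        m=(l==k).astype(np.uint8);r=cv2.minAreaRect(cv2.findContours(m,0,2)[0][0])
        hull=np.zeros_like(m);cv2.fillPoly(hull,[cv2.boxPoints(r).astype(int)],1);hull=cv2.erode(hull,np.ones((3,3)))
        w=(hull>0)&(h[...,1]<70)&(h[...,2]>110);b=(hull>0)&(h[...,2]<70)
        q=np.argwhere(w)[:,::-1].mean(0) if w.any() else None
        Z=.077+.036
        box=np.array([ray("",p,Z,c) for p in cv2.boxPoints(r)]);C=box.mean(0)
        e=[box[1]-box[0],box[2]-box[1]];e.sort(key=np.linalg.norm);u=e[1]/np.linalg.norm(e[1]);u*=np.sign(u[1])
        L=[ray("",p[::-1],Z,c)[:2] for p in np.argwhere(b)]
        s_=sorted((np.array(L)-C[:2])@u[:2]) if L else []
        s_=np.array(s_)
        print("vial",r[0],"C",C.round(4),"len",[round(np.linalg.norm(x),4) for x in e],"dir",np.degrees(np.arctan2(u[1],u[0])).round(1),
         "bubble mm",None if q is None else round(1e3*(ray("",q,Z,c)-C)@u,2),"lines mm",(1e3*s_[s_<0].mean()).round(2) if len(s_) and (s_<0).any() else None,(1e3*s_[s_>0].mean()).round(2) if len(s_) and (s_>0).any() else None)
E
python3 - <<'E'
from bub import *
o=bot.observe();print(o["time"],o["position"],o["ee_rot"])
c=cam("wrist");im=bot.camera("wrist");save(im,"w6.png");bub(im,c)
f=np.load("w4.npz");im=cv2.cvtColor(cv2.imread("pics/w4.png"),4);print("w4");bub(im,(f["K"],f["R"],f["t"]))
E
```

```text
14.9 [0.53857918 0.09619583 0.2295558 ] [-3.12291081  0.02093492  1.75736712]
vial (261.0, 185.5) C [0.5421 0.0936 0.113 ] len [np.float64(0.0209), np.float64(0.064)] dir 101.5 bubble mm -0.1 lines mm -10.82 10.56
w4
vial (80.38566589355469, 190.510009765625) C [0.5408 0.0956 0.113 ] len [np.float64(0.0214), np.float64(0.0672)] dir 100.3 bubble mm -11.72 lines mm -10.5 11.01
```

View pics/w6.png

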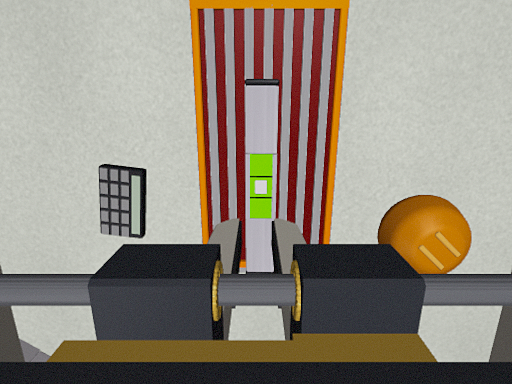

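The bubble rests at −0.1 mm with both lines at about ±10.7 mm, and the deck and level are untouched. Next I press with the shut fingers.

Emit:
jog_arm(commands=[1, 0.003, -0.002, -0.015, 0, 1, 0, 0, -0.025, 0, 1, 0, 0, -0.025, 0, 1, 0, 0, -0.015, 0, 1, 0, 0, -0.006, 0, 1, 0, 0, 0, 0, 1, 0, 0, 0, 0])

```text
time: 15.53
position: [0.5408, 0.1003, 0.137]
ee_rot: [-3.123, 0.02, 1.769]
wrist_force: [0.7, -0.7, 0.3]
finger_gap: 0.0007
```

Emit:
jog_arm(commands=[1, 0.001, -0.006, -0.01, 0, 1, 0, 0, -0.007, 0, 1, 0, 0, 0, 0, 1, 0, 0, 0, 0])

```text
time: 15.87
position: [0.5429, 0.0945, 0.1205]
ee_rot: [-3.126, 0.02, 1.77]
wrist_force: [-0.4, 0.0, 0.4]
finger_gap: 0.0006
```

Emit:
jog_arm(commands=[1, 0, 0, -0.004, 0, 1, 0, 0, -0.002, 0])

```text
time: 16.03
position: [0.5434, 0.0944, 0.1151]
ee_rot: [-3.128, 0.02, 1.77]
wrist_force: [0.1, -0.0, -0.1]
finger_gap: 0.0006
```

Emit:
jog_arm(commands=[1, 0, 0, -0.002, 0])

```text
time: 16.12
position: [0.5438, 0.0945, 0.114]
ee_rot: [-3.129, 0.021, 1.77]
wrist_force: [-5.3, -0.8, 29.7]
finger_gap: 0.0004
```

Emit:
jog_arm(commands=[1, 0, 0, -0.0005, 0])

```text
time: 16.2
position: [0.5442, 0.0946, 0.1145]
ee_rot: [-3.13, 0.02, 1.77]
wrist_force: [-1.9, 0.7, 2.1]
finger_gap: 0.0006
```

Emit:
jog_arm(commands=[1, 0, 0, -0.0005, 0])

```text
time: 16.28
position: [0.5444, 0.0946, 0.1144]
ee_rot: [-3.131, 0.021, 1.77]
wrist_force: [-0.1, -0.1, 0.0]
finger_gap: 0.0007
```

Emit:
jog_arm(commands=[1, -0.0005, 0, -0.0015, 0])

```text
time: 16.37
position: [0.5446, 0.0946, 0.1141]
ee_rot: [-3.133, 0.021, 1.77]
wrist_force: [-1.5, -0.9, 19.7]
finger_gap: 0.0007
```

Emit:
jog_arm(commands=[1, 0, 0, -0.001, 0])

```text
time: 16.45
position: [0.545, 0.0947, 0.1142]
ee_rot: [-3.135, 0.021, 1.77]
wrist_force: [-4.4, 0.1, 11.5]
finger_gap: 0.0003
```

Emit:
jog_arm(commands=[1, 0, 0, -0.001, 0])

```text
time: 16.53
position: [0.5453, 0.0947, 0.1143]
ee_rot: [-3.136, 0.021, 1.77]
wrist_force: [-3.9, -0.7, 10.7]
finger_gap: 0.0004
```

Run:
```python
from bub import *
for i in range(30):
    im=bot.camera("wrist")
    if i%6==5 or i<3:
        o=bot.observe();print(round(o["time"],2),o["position"].round(4),o["wrist_force"].round(1));bub(im,cam("wrist"))
save(im,"w7.png")
im=bot.camera("scene");save(im,"s7.png");im=bot.camera("top");save(im,"t7.png")
```

```text
16.58 [0.5453 0.0947 0.1143] [-4.7 -1.1 10.9]
vial (251.5, 203.5) C [0.5391 0.1132 0.113 ] len [np.float64(0.0212), np.float64(0.0254)] dir 102.2 bubble mm -10.92 lines mm -9.46 None
16.63 [0.5452 0.0947 0.1143] [-4.7 -0.6 11.5]
vial (251.5, 203.5) C [0.539  0.1132 0.113 ] len [np.float64(0.0212), np.float64(0.0254)] dir 102.2 bubble mm -10.93 lines mm -9.46 None
16.68 [0.5452 0.0947 0.1143] [-5.3 -0.3 11.5]
vial (251.5, 203.5) C [0.539  0.1132 0.113 ] len [np.float64(0.0212), np.float64(0.0254)] dir 102.2 bubble mm -10.93 lines mm -9.46 None
16.83 [0.5452 0.0947 0.1143] [-5.  -0.1 10.8]
vial (251.5, 203.5) C [0.539  0.1132 0.113 ] len [np.float64(0.0212), np.float64(0.0254)] dir 102.2 bubble mm -10.93 lines mm -9.46 None
17.13 [0.5452 0.0947 0.1143] [-4.4 -0.6 11.6]
vial (251.5, 203.5) C [0.539  0.1132 0.113 ] len [np.float64(0.0212), np.float64(0.0254)] dir 102.2 bubble mm -10.93 lines mm -9.46 None
17.43 [0.5452 0.0947 0.1143] [-5.7 -1.9 10.6]
vial (251.5, 203.5) C [0.539  0.1132 0.113 ] len [np.float64(0.0212), np.float64(0.0254)] dir 102.2 bubble mm -10.93 lines mm -9.46 None
17.73 [0.5452 0.0947 0.1143] [-3.9  0.  11.3]
vial (251.5, 203.5) C [0.539  0.1132 0.113 ] len [np.float64(0.0212), np.float64(0.0254)] dir 102.2 bubble mm -10.92 lines mm -9.46 None
18.03 [0.5452 0.0947 0.1143] [-4.5 -1.4 11.2]
vial (251.5, 203.5) C [0.539  0.1132 0.113 ] len [np.float64(0.0212), np.float64(0.0254)] dir 102.2 bubble mm -10.92 lines mm -9.46 None
```

View pics/w7.png

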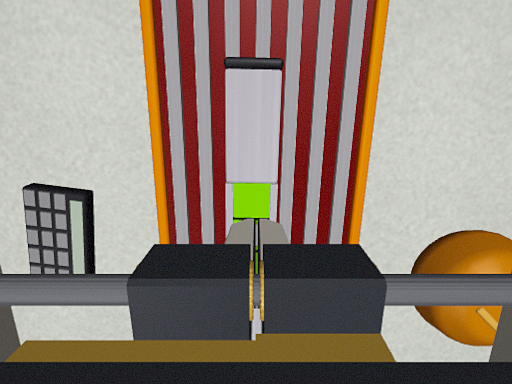

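Run:
```python
from h import *
a=cv2.imread("pics/t7.png")[140:210,120:240];b=cv2.imread("pics/s7.png")[140:215,295:395]
cv2.imwrite("pics/z7.png",np.hstack([cv2.resize(a,(400,233),interpolation=2),cv2.resize(b,(310,233),interpolation=2)]))
```

```text
(no output)
```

View pics/z7.png

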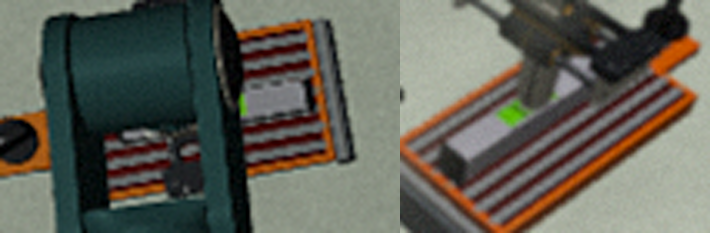

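The press holds steady at about 11 N, but the fingers hide the bubble. I'll press 45 mm towards the hinge instead, so the bubble stays visible.

Emit:
jog_arm(commands=[1, 0, 0, 0.01, 0, 1, 0, 0, 0.003, 0, 1, 0.002, -0.022, 0, 0, 1, 0.002, -0.018, 0, 0, 1, 0, 0, 0, 0, 1, 0, 0, 0, 0])

```text
time: 18.63
position: [0.5496, 0.0541, 0.1295]
ee_rot: [-3.138, 0.021, 1.771]
wrist_force: [-0.2, 0.2, 0.1]
finger_gap: 0.0006
```

Run:
```python
from bub import *
o=bot.observe();print(o["time"],o["position"],o["ee_rot"],o["wrist_force"])
im=bot.camera("wrist");save(im,"w8.png");bub(im,cam("wrist"))
```

```text
18.6333 [0.54958972 0.054098   0.12946159] [-3.13754118  0.02099874  1.7708887 ] [-0.20448169  0.2076407   0.13425258]
vial (256.19891357421875, 161.76873779296875) C [0.5419 0.0932 0.113 ] len [np.float64(0.021), np.float64(0.065)] dir 99.6 bubble mm -0.98 lines mm -10.62 10.73
```

View pics/w8.png

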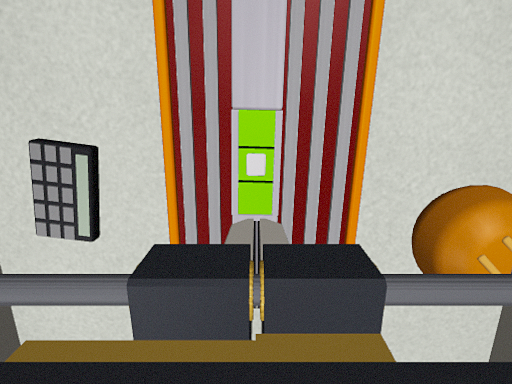

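Emit:
jog_arm(commands=[1, 0, 0, -0.008, 0, 1, 0, 0, -0.005, 0, 1, 0, 0, 0, 0, 1, 0, 0, -0.001, 0])

```text
time: 19.02
position: [0.5494, 0.056, 0.114]
ee_rot: [-3.138, 0.021, 1.772]
wrist_force: [-3.1, -4.2, 28.1]
finger_gap: 0.0006
```

Emit:
jog_arm(commands=[1, -0.0005, 0, -0.0012, 0])

```text
time: 19.1
position: [0.5495, 0.056, 0.114]
ee_rot: [-3.139, 0.022, 1.773]
wrist_force: [-3.5, -5.5, 22.1]
finger_gap: 0.0005
```

Emit:
jog_arm(commands=[1, -0.0003, 0, -0.001, 0])

```text
time: 19.18
position: [0.5496, 0.056, 0.1143]
ee_rot: [-3.14, 0.023, 1.773]
wrist_force: [-2.9, -3.0, 8.3]
finger_gap: 0.0005
```

Emit:
jog_arm(commands=[1, -0.0003, 0, -0.001, 0])

```text
time: 19.27
position: [0.5496, 0.056, 0.1142]
ee_rot: [-3.141, 0.024, 1.773]
wrist_force: [-3.9, -3.0, 7.8]
finger_gap: 0.001
```

Emit:
jog_arm(commands=[1, 0, 0, -0.0013, 0])

```text
time: 19.35
position: [0.5498, 0.056, 0.1142]
ee_rot: [3.141, 0.025, 1.774]
wrist_force: [-6.4, -3.1, 17.1]
finger_gap: 0.0006
```

Run:
```python
from bub import *
for i in range(50):
    im=bot.camera("wrist")
    if i%10==9 or i<2:
        o=bot.observe();print(round(o["time"],2),o["position"].round(4),o["wrist_force"].round(1),o["finger_gap"]);bub(im,cam("wrist"))
save(im,"w9.png")
im=bot.camera("scene");save(im,"s9.png")
```

```text
19.4 [0.5498 0.0561 0.1142] [-5.8 -2.9 12. ] 0.0007254790465684735
vial (255.99502563476562, 169.46803283691406) C [0.5423 0.0935 0.113 ] len [np.float64(0.021), np.float64(0.0645)] dir 99.9 bubble mm -6.82 lines mm -13.23 10.36
19.45 [0.5498 0.056  0.1142] [-4.9 -3.1 12.2] 0.0006633079359745959
vial (255.98953247070312, 169.47300720214844) C [0.5423 0.0935 0.113 ] len [np.float64(0.021), np.float64(0.0645)] dir 99.9 bubble mm -6.87 lines mm -13.27 10.36
19.85 [0.5498 0.0561 0.1142] [-6.5 -3.4 13.8] 0.0004210265958176519
vial (255.99496459960938, 169.47335815429688) C [0.5423 0.0935 0.113 ] len [np.float64(0.021), np.float64(0.0645)] dir 99.9 bubble mm -6.85 lines mm -13.2 10.36
20.35 [0.5498 0.0561 0.1142] [-6.3 -3.1 13.7] 0.00013046498225735624
vial (255.99496459960938, 169.47335815429688) C [0.5423 0.0935 0.113 ] len [np.float64(0.021), np.float64(0.0645)] dir 99.9 bubble mm -6.85 lines mm -13.22 10.36
20.85 [0.5498 0.056  0.1142] [-5.8 -3.5 12.7] 0.0005862507758891754
vial (255.99496459960938, 169.47335815429688) C [0.5423 0.0935 0.113 ] len [np.float64(0.021), np.float64(0.0645)] dir 99.9 bubble mm -6.85 lines mm -13.22 10.35
21.35 [0.5498 0.0561 0.1142] [-4.8 -3.1 13.3] 0.00026124107461435685
vial (255.99496459960938, 169.47335815429688) C [0.5423 0.0935 0.113 ] len [np.float64(0.021), np.float64(0.0645)] dir 99.9 bubble mm -6.91 lines mm -13.25 10.33
21.85 [0.5498 0.056  0.1142] [-5.4 -2.8 12.7] 0.0006550946965604487
vial (255.99496459960938, 169.47335815429688) C [0.5423 0.0935 0.113 ] len [np.float64(0.021), np.float64(0.0645)] dir 99.9 bubble mm -6.83 lines mm -13.22 10.36
```

View pics/w9.png

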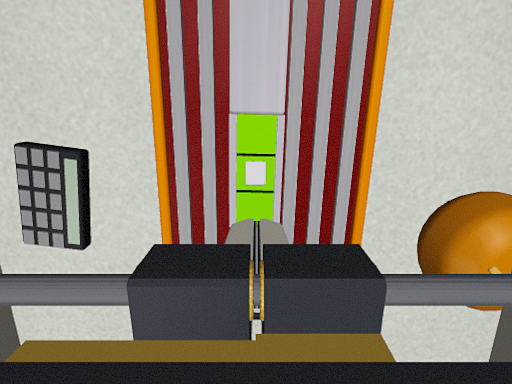

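View pics/s9.png

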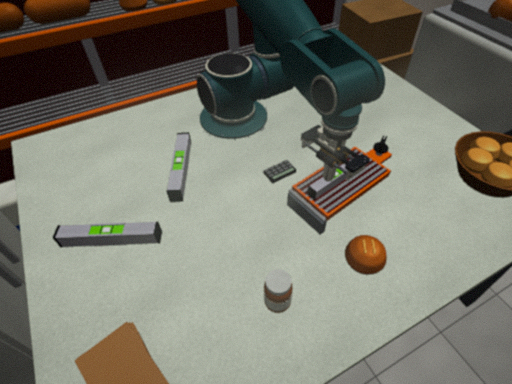

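The script's "−6.85 mm" is wrong, because it counted the fingertips as bubble-white. In the picture the lines are at rows 154.5 and 191 and the bubble runs from row 161 to 185, so its centre at 173 is within about 0.5 mm of the middle. The push is steady at about 13 N, so I'm handing in.

Run:
```python
from h import *
print(bot.finish_job());o=bot.observe();print(o["time"],o["wrist_force"])
```

```text
the job is handed in; nothing more can be done
None
the job is handed in; nothing more can be done
```

I laid the smallest (200 mm) spirit level lengthwise on the shelf and let it go. I then turned the levelling foot about 52° clockwise and released it. The job was handed in at about 22 s with the shut fingers still pressing the level; no verdict was reported.

**Last checks**
- **Bubble:** before pressing it read −0.1 mm, then −1.0 mm in a closer view. While pressing it was about 0.5 mm or less from centre, judged from the picture.
- **Push:** steady at about 13 N for the last 2.5 s before hand-in.
- **Bystanders:** the loaf, jar and calculator were not touched and looked unmoved in the last pictures.

**What disagreed or went differently**
- **Bubble script:** during the press it reported −6.8 mm. I discarded that because it counted the fingertips as part of the bubble, and the lines in the picture contradicted it.
- **First press:** at the middle of the level the fingers hid the bubble. I lifted and pressed again about 40 mm nearer the hinge so it stayed visible.
- **Contact force:** touching down briefly reached about 30 N on both presses.

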